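# Load a ball-lock punch into its retainer

## Task

Take the oblong-pointed punch out of the wooden block, turn it so that the notch in its shank faces the spring ball of the empty retainer on the die shoe, and push it down past the ball until you feel it fully home on its seat, with the ball snapped into the notch. Do not force it, let go of it only when it is home, and leave the other tools alone.

Things in the scene. Friction and masses are not known exactly. Their poses are not given: they have to be found in the camera images.
- punch: The loose punch to load: bright steel, 92 mm long, about 300 g, standing foot down in a hole of the wooden block. Origin at the centre of the foot's underside, z towards the point. Foot tapers from 19 mm wide at z = 0 to 25 mm at z = 8 mm; round shank, 25 mm in diameter, to z = 68 mm; then the oblong point, 20 mm (x) by 10 mm (y), to z = 92 mm. Grip the shank above z = 38 mm.
- notch (a point): Middle of the ball notch of that punch: a flat 4 mm deep and 13 mm long milled across the +x side of the shank, from 11.5 to 24.5 mm above the foot's underside; this point is 18 mm above it, on the flat. A blue witness line runs up the shank on the same side. Axes as the punch's.
- round_punch: A second loose punch in the same wooden block, alike but with a round point 16 mm in diameter; it is not wanted and stays in its hole. Origin at the centre of its foot's underside. Which of the two outer holes holds which punch varies.
- block: Wooden punch block, fixed: 75 mm (x) by 180 mm (y) by 30 mm high, three holes 27 mm wide and 8 mm deep at y = -55, 0 and +55 mm; the punches stand in the outer two. Origin at the centre of its underside.
- die_shoe: Upper die shoe lying on its back on the bench, fixed: dark steel plate 220 (x) by 190 (y) by 30 mm thick, origin at the centre of its underside, z up. On it two steel retainer blocks, 66 by 54 mm and 38 mm high (bores at x = 0, y = -48 and +48 mm), and two bronze bushings 42 mm wide, 28 mm tall at (-78, -66) and (78, 66) mm.
- bore_axis (a point): Point on the upright bore axis of the empty retainer, at the shoe plate's top face (not in the retainer). The bore is 26 mm wide and 34 mm deep to a hard seat. The retainer stands on brass regrind packing, 0 to 15 mm thick, that differs from die to die and is not measured: the seat lies 4 to 19 mm, the mouth 38 to 53 mm, above this point. Axes as the shoe's.
- loaded_axis (a point): The same point under the other retainer, which already holds a fixed round-pointed punch whose top stands 100 mm above this point.
- ball (a joint): Travel in m of the spring ball in the empty retainer's bore wall, on the shoe's +x side (by the small release hole on top), 16 mm below the mouth. 0: it stands 4 mm into the bore; 0.004: pushed flush by the shank. Its spring gives 5 N at 0 and 9 N at 0.004; sliding the punch past takes some 2 to 8 N. With the punch on the seat the ball lies mid-notch, near 0.
- marker: Yellow and blue marker pen, 130 mm long, 16 mm thick, lying on the bench; origin under its middle, x along it. To be left alone.
- hex_key: L-shaped dark hex key, 100 mm by 35 mm, 6 mm thick, lying on the bench; origin under the middle of its long leg, x along that leg. To be left alone.

How it is judged:
By the outcome, as a careful person would: the job done as asked, in the order asked, and still so for the second after the job is handed in, with the robot touching nothing.
It also fails if it takes over 67 s, if anything falls off the work surface, if the arm or the gripper's body presses on something with over 40 N, if the wrist force passes 120 N, or if a joint passes its speed limit or range.

## Robot

A 6-joint arm with a two-finger parallel gripper is mounted at the origin on the work surface. World frame = base frame: x ahead of the robot, y to its left, z up, the work surface at z = 0. Lengths are in m, angles in degrees, forces in N, time in s.
With the tool pointing down it reaches from about 0.4 to 0.825 m from the base axis. Payload 7 kg.
Tool frame: the origin (TCP) lies at the very end of the fingers, on their centre line; the grasp point (between the pads) lies 19 mm behind it (ctrl.grasp_offset is the distance from the TCP to the grasp point, in m); z points along the fingers, y is the line along which they close (so a half turn about z gives the same grasp; the last joint's range is limited). The gripper opens to 88 mm and grips with 3 to 60 N. Pads are 19 mm wide; open, the fingers measure 130 mm over their backs; the gripper's body (78 mm by 193 mm) begins 47 mm behind the grasp point.
Start: joints at [87.21, 20.546, 0.682, 0, -70.136, -16.507], TCP at [0.223, 0.637, 0.19] pointing down, gripper open.
Joint ranges: [-176.03, 176.03], [-82.01, 121.73], [-58.28, 71.71], [-173.87, 95.51], [-174.79, -0.11], [-173.66, 173.66]. Speed limits (degrees/s): [136.94, 136.94, 172.46, 180, 180, 180].

## Interface

Orientations are given as [roll, pitch, yaw] about the fixed x, y, z axes, in that order (R = Rz(yaw) Ry(pitch) Rx(roll)).
In Python, from plant import ctrl gives the robot as it stands. The module is installed in compiled form; this text tells all that it offers.
- The arm moves only by the tool jog_arm, never from a script. Its argument "plan" is a list that holds one entry, the list of rows, each a list of 7 numbers: the opening, from 0 (shut) to 1 (fully open), then the shift along the tool's x, y, z in m, then the turn, a rotation vector about the tool's x, y, z in degrees. A call has 1 to 20 rows; each row is the pose to reach, as a shift and turn from the pose commanded when the call began, along the tool's axes at that moment; what a row does not reach only later rows make up. A row lasts 1/8 s, in which the tool goes at most 62.5 mm and 10.7 degrees, less where a joint would pass 70% of its speed; a pose out of reach is approached as far as the arm can. A call with a gripper value outside its range is refused whole. The fingers move at their own pace and stop on an object; the grip force is fixed at half the most. Time passes only in rows, so rows that repeat a pose let the fingers close. It gives the time, the measured TCP pose, the force, the opening and the grip force at its end, in the units of the state.
- ctrl.get_obs(): the state, without advancing time (a new reading comes with each control period).
- ctrl.snapshot(name): name is "side" or "top" or "wrist"; returns a dict with "image" (480x640x3 uint8, red, green, blue), "vertical_fov" (degrees; the focal length in pixels is half the picture's height over the tangent of half this angle, whatever the lens; pixels are square), "cx", "cy" (the principal point, pixels), "R" (3x3) and "t" (3): a world point X has camera coordinates R X + t; the wrist camera has in their place "T_tool_cam" (4x4, takes a point from camera to tool coordinates, whose origin is the TCP and whose axes are the flange's). Camera axes: x right, y down, z forward; pixel columns grow to the right and rows downward; lengths in m; the calibration is good to about 2 mm. The wrist camera is an equidistant fisheye: a pixel r from the principal point sees the ray r / f radians off the axis. A picture is of the moment at which its call begins: read the wrist's pose just before it. There is no depth.
- ctrl.close_job(): hands the job in; it is judged then, once.
The state is a dict: "clock": time; "joint_pos": joint angles; "qvel": joint speeds; "tau": joint torques, N m; "tool_pos": TCP position; "orientation": TCP orientation; "force": force on the tool from outside, world axes, zero at the start; "moment": the same for the moment, N m; "opening": finger opening in m; "gripper_force": force on a finger pad.
Only numpy, scipy, OpenCV 4.12 (cv2) and the standard library are available. Lean on these libraries where they do the work, as an engineer would, in place of code of your own. Each camera call takes 0.05 s, during which the arm holds its last target. There are 200 camera calls.

## Working session

There is one attempt and no reset: what is moved stays moved. The work goes in short steps, Python scripts to look and compute and a tool call to move; the robot and the scene stay as the last step left them, time stands still between calls to the robot, and variables do not carry over. Pictures are saved under pics/ and viewed, at most 10 in all, crops included, and the job is handed in when it is done.

Besides the shell and the picture viewer there is one more tool, called after "Call:" as name(argument=value, ...), one argument or row to a line, values as JSON. jog_arm: Moves the arm, as the interface text tells. Its arguments: {"type":"object","properties":{"plan":{"type":"array","items":{"type":"array","items":{"type":"array","items":{"type":"number"}}}}},"required":["plan"]}

```bash
mkdir -p pics; cat > h.py <<'E'
import numpy as np, cv2, pickle
from scipy.spatial.transform import Rotation as Ro
from plant import ctrl
def snap(n,fn=None):
    o=ctrl.get_obs(); s=ctrl.snapshot(n); s['obs']=o
    if n=='wrist':
        T=np.eye(4); T[:3,:3]=Ro.from_euler('xyz',o['orientation'],degrees=True).as_matrix(); T[:3,3]=o['tool_pos']
        s['Twc']=T@np.array(s['T_tool_cam'])
    else:
        T=np.eye(4); T[:3,:3]=np.array(s['R']).T; T[:3,3]=-T[:3,:3]@np.array(s['t']); s['Twc']=T
    s['fish']=n=='wrist'
    s['f']=240/np.tan(np.radians(s['vertical_fov']/2))
    if fn: cv2.imwrite('pics/'+fn+'.png',s['image'][...,::-1]); pickle.dump(s,open('pics/'+fn+'.pkl','wb'))
    return s
def load(fn): return pickle.load(open('pics/'+fn+'.pkl','rb'))
def ray(s,u,v):
    d=np.array([u-s['cx'],v-s['cy']])/s['f']
    if s['fish']:
        r=np.hypot(*d); d=np.append(d*np.sinc(r/np.pi)**1 if r else d,np.cos(r))
    else: d=np.append(d,1)
    T=s['Twc']; return T[:3,3],T[:3,:3]@(d/np.linalg.norm(d))
def onz(s,u,v,z):
    o,d=ray(s,u,v); return o+d*(z-o[2])/d[2]
def proj(s,X):
    T=s['Twc']; c=T[:3,:3].T@(np.asarray(X)-T[:3,3])
    if s['fish']:
        r=np.hypot(c[0],c[1]); th=np.arctan2(r,c[2]); q=c[:2]/r*th
    else: q=c[:2]/c[2]
    return q*s['f']+[s['cx'],s['cy']]
E
python3 - <<'E'
from h import *
for n in('top','side','wrist'):
    s=snap(n,n+'0'); print(n,s['f'],s['cx'],s['cy'],s['Twc'].round(3).tolist())
print(ctrl.get_obs())
E
```

```text
top 579.8524496291001 319.28407795616516 248.78980296471522 [[0.023, -0.997, 0.074, 0.475], [-1.0, -0.023, 0.0, 0.013], [0.001, -0.074, -0.997, 1.15], [0.0, 0.0, 0.0, 1.0]]
side 530.8714594881432 316.3950997098042 236.86723803683654 [[0.876, -0.28, 0.394, 0.214], [-0.483, -0.5, 0.719, -0.589], [-0.004, -0.82, -0.573, 0.53], [0.0, 0.0, 0.0, 1.0]]
wrist 371.64829954431775 318.8960702969766 239.239800777612 [[-0.331, -0.915, -0.231, 0.284], [-0.944, 0.322, 0.079, 0.615], [0.002, 0.244, -0.97, 0.385], [0.0, 0.0, 0.0, 1.0]]
{'clock': 0.15, 'joint_pos': array([ 8.72087078e+01,  2.05825897e+01,  6.47523500e-01, -1.58510684e-02,
       -7.01352723e+01, -1.65076055e+01]), 'qvel': array([-0.12093745, -0.11298048,  0.1325657 ,  0.14327552,  0.05229701,
       -0.04258902]), 'tau': array([-1.78243507e-03, -5.83272994e+01,  2.93291223e+01,  7.00120524e+00,
        8.77386192e-03, -1.12201828e-04]), 'tool_pos': array([0.22296206, 0.63668821, 0.18924043]), 'orientation': array([ 1.79928326e+02, -5.69930670e-03, -1.93042895e+01]), 'force': array([ 0.12657016, -1.02062859, -0.17767599]), 'moment': array([ 0.01326423, -0.03077456,  0.05181046]), 'gripper_force': 0.0, 'opening': 0.08765829647947976}
```

View pics/top0.png

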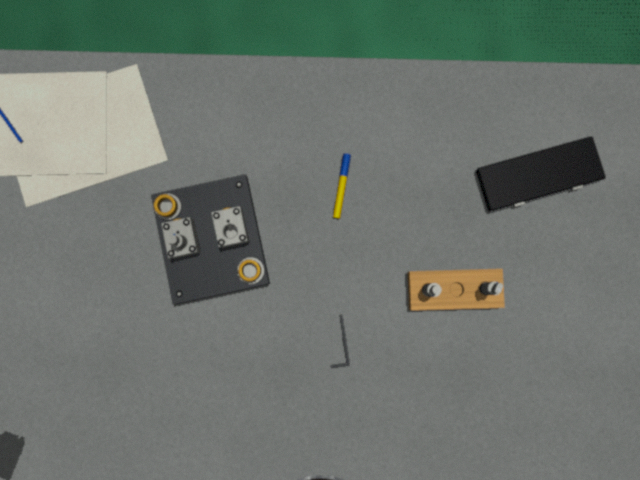

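View pics/side0.png

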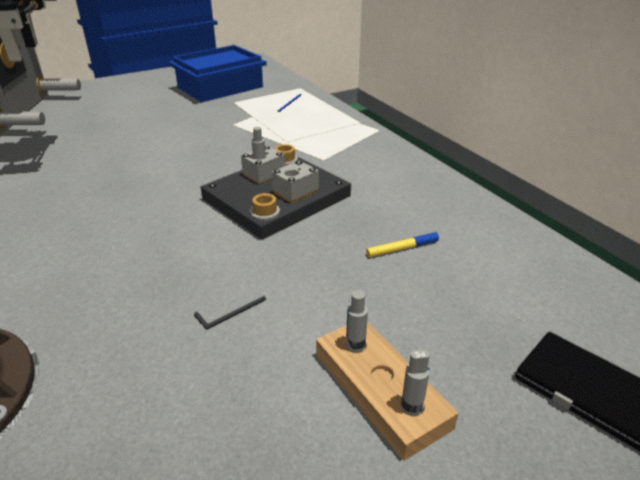

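The top view shows the shoe with its empty retainer at (230,228) and the loaded one at (180,240). The block is at (457,290), with punches near (432,290) and (490,288). The marker and the hex key lie between the shoe and the block. I'll enlarge the block and retainers.

```bash
python3 - <<'E'
from h import *
t=load('top0');s=load('side0')
a=cv2.resize(t['image'][255:325,400:515],None,fx=3.4,fy=3.4,interpolation=3)
b=cv2.resize(s['image'][280:460,310:465],None,fx=2.5,fy=2.5,interpolation=3)
c=cv2.resize(s['image'][120:240,195:355],None,fx=2.4,fy=2.4,interpolation=3)
im=np.zeros((600,800,3),np.uint8)
im[:a.shape[0],:a.shape[1]]=a; im[:b.shape[0],400:400+b.shape[1]]=b[:, :400]; im[250:250+c.shape[0],:c.shape[1]]=c
cv2.imwrite('pics/c0.png',im[...,::-1])
# block wood mask, top at z=.03
h=cv2.cvtColor(t['image'],cv2.COLOR_RGB2HSV)
def quad(m,z):
    m=cv2.morphologyEx(m.astype(np.uint8),cv2.MORPH_OPEN,np.ones((3,3)))
    cs=cv2.findContours(m,0,2)[0];k=max(cs,key=cv2.contourArea);r=cv2.minAreaRect(k);bx=cv2.boxPoints(r)
    p=np.array([onz(t,*q,z) for q in bx]);e=p[1]-p[0];e2=p[2]-p[1]
    print(r,p.mean(0).round(4),[(round(np.linalg.norm(x),4),round(np.degrees(np.arctan2(x[1],x[0])),1)) for x in(e,e2)])
w=(h[...,0]>8)&(h[...,0]<22)&(h[...,1]>90); w[:,:380]=0; quad(w,.03)
d=(h[...,2]<75); d[:,300:]=0; d[320:]=0; d[:150]=0;quad(cv2.morphologyEx(d.astype(np.uint8),cv2.MORPH_CLOSE,np.ones((9,9))),.03)
for u,v,z in((432,290,.1),(490,288,.1),(230,228,.075),(180,240,.1)): print(onz(t,u,v,z))
E
```

```text
((455.4804992675781, 289.3387756347656), (39.33592987060547, 94.84133911132812), 88.31531524658203) [ 0.4858 -0.2511  0.03  ] [(np.float64(0.1834), np.float64(-87.0)), (np.float64(0.0756), np.float64(-178.3))]
((209.85379028320312, 240.1060791015625), (114.12667846679688, 98.95298767089844), 78.00310516357422) [0.5706 0.2257 0.03  ] [(np.float64(0.1926), np.float64(-76.5)), (np.float64(0.223), np.float64(-166.3))]
[ 0.48282578 -0.19219456  0.1       ]
[ 0.48887584 -0.29700974  0.1       ]
[0.58951029 0.18043955 0.075     ]
[0.5628009  0.26660897 0.1       ]
```

View pics/c0.png

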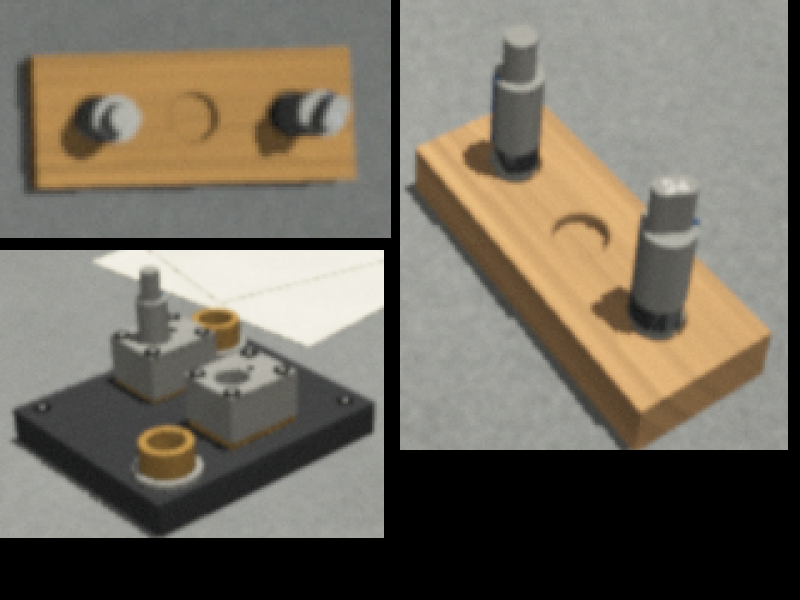

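The oblong punch is the nearer one, in the −y hole, with its witness line on the right in the side view. The empty retainer's release hole appears to be on the world +x side. I'll take a wrist look over the retainer on the way.

Call:
jog_arm(
  plan=[
    [[1,0.498,0.31,-0.06,0,0,0],[1,0.498,0.31,-0.06,0,0,0],[1,0.498,0.31,-0.06,0,0,0],[1,0.498,0.31,-0.06,0,0,0],[1,0.498,0.31,-0.06,0,0,0],[1,0.498,0.31,-0.06,0,0,0],[1,0.498,0.31,-0.06,0,0,0],[1,0.498,0.31,-0.06,0,0,0],[1,0.498,0.31,-0.06,0,0,0],[1,0.498,0.31,-0.06,0,0,0],[1,0.498,0.31,-0.06,0,0,0],[1,0.498,0.31,-0.06,0,0,0],[1,0.498,0.31,-0.06,0,0,0],[1,0.498,0.31,-0.06,0,0,0]],
  ],
)

```text
clock: 1.9
tool_pos: [0.5902, 0.1807, 0.2501]
orientation: [-180.0, -0.0, -19.2]
force: [-0.7, -0.5, -0.4]
opening: 0.0877
gripper_force: 0.0
```

```bash
cat >> h.py <<'E'
def delta(p,yaw=None):
    o=ctrl.get_obs(); R=Ro.from_euler('xyz',o['orientation'],degrees=True).as_matrix()
    d=R.T@(np.array(p)-o['tool_pos'])
    r=np.zeros(3) if yaw is None else (Ro.from_matrix(R.T)*Ro.from_euler('xyz',[180,0,yaw],degrees=True)).as_rotvec(degrees=True)
    print('delta',d.round(4),r.round(2))
E
python3 - <<'E'
from h import *
s=snap('wrist','w1'); o=s['obs']; print(o['clock'],o['tool_pos'],o['orientation'],o['force'])
print(proj(s,[.5895,.1804,.075]))
delta([.489,-.30,.26],-30)
E
```

```text
1.9 [0.59019979 0.18073899 0.25008033] [-1.79991821e+02 -3.38487958e-03 -1.92177516e+01] [-0.69603523 -0.50307438 -0.37803013]
[318.63155927 212.2200905 ]
delta [ 0.0627  0.4872 -0.01  ] [-1.000e-02 -0.000e+00  1.078e+01]
```

View pics/w1.png

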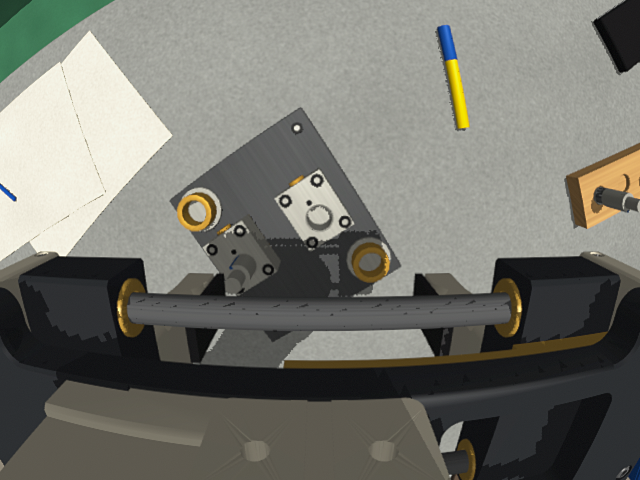

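The wrist view shows the bore mouth at (319,216) with the release hole at (309,203), which confirms the shoe yaw of about +13.7° and the ball on that side. Next I'll look over the punch.

Call:
jog_arm(
  plan=[
    [[1,0.063,0.487,-0.01,0,0,10],[1,0.063,0.487,-0.01,0,0,10],[1,0.063,0.487,-0.01,0,0,10],[1,0.063,0.487,-0.01,0,0,10],[1,0.063,0.487,-0.01,0,0,10],[1,0.063,0.487,-0.01,0,0,10],[1,0.063,0.487,-0.01,0,0,10],[1,0.063,0.487,-0.01,0,0,10],[1,0.063,0.487,-0.01,0,0,10],[1,0.063,0.487,-0.01,0,0,10],[1,0.063,0.487,-0.01,0,0,10],[1,0.063,0.487,-0.01,0,0,10],[1,0.063,0.487,-0.01,0,0,10]],
  ],
)

```text
clock: 3.58
tool_pos: [0.4895, -0.2998, 0.2601]
orientation: [-180.0, -0.0, -29.2]
force: [0.2, -0.4, -0.4]
opening: 0.0876
gripper_force: 0.0
```

```bash
python3 - <<'E'
from h import *
s=snap('wrist','w2'); o=s['obs']; print(o['clock'],o['tool_pos'],o['orientation'],o['force'])
u,v=proj(s,[.489,-.306,.114]).round().astype(int); print(u,v)
a=s['image'][v-70:v+80,u-75:u+75]; print('origin',u-75,v-70)
h0=load('w1')['image'][160:260,260:360]
im=np.hstack([cv2.resize(a,(600,600),interpolation=3),np.vstack([cv2.resize(h0,(200,200),interpolation=3),np.zeros((400,200,3),np.uint8)])])
cv2.imwrite('pics/c2.png',im[...,::-1])
E
```

```text
3.575 [ 0.4895026  -0.29983605  0.26011924] [-1.79996272e+02 -1.27242213e-02 -2.92203972e+01] [ 0.24260043 -0.38487208 -0.41561563]
324 214
origin 249 144
```

View pics/c2.png

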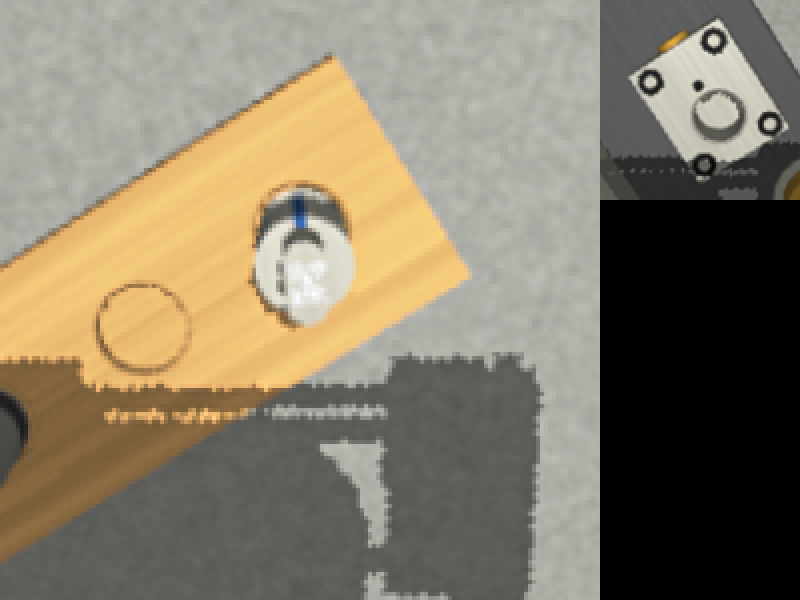

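The blue witness line runs from about (299,196) to (301,228) in the crop, facing nearly along tool +x. The shoulder disc is centred near (305,268). I'll refine these numbers.

```bash
python3 - <<'E'
from h import *
s=load('w2'); I=s['image']; h=cv2.cvtColor(I,cv2.COLOR_RGB2HSV)
m=((h[...,0]>105)&(h[...,0]<130)&(h[...,1]>120)); m[:180]=0;m[230:]=0;m[:,:300]=0;m[:,350:]=0
ys,xs=np.nonzero(m); 
for y in np.unique(ys): print(y,xs[ys==y].mean(),(ys==y).sum())
# bright shoulder+point mask vs wood: low saturation & bright
g=((h[...,1]<60)&(h[...,2]>110)).astype(np.uint8)
g[:195]=0;g[228:]=0;g[:,:305]=0;g[:,345:]=0
for y in range(196,228):
    x=np.nonzero(g[y])[0]
    if len(x): print(y,x.min(),x.max(),end='; ')
for u,v in((325.2,211),(324.2,201.3),(311.8+249-249,211),(312.5,211),(337.8,211),(325,198.5)): print(u,v,onz(s,u,v,.09).round(4))
# predicted outline for circle
yc=np.array([.489,-.306])
print(proj(s,[*yc,.09]),proj(s,[*yc,.114]),proj(s,[*yc,.03]))
# wood corner: crop (333,55),(470,273)
for q in((333,55),(470,273)): print(onz(s,249+q[0]/4,144+q[1]/4,.03).round(4))
# empty hole middle crop (145,327)
print(onz(s,249+145/4,144+327/4,.03).round(4))
E
```

```text
194 323.0 1
195 323.5 2
196 323.5 2
197 323.5 2
198 323.5 2
199 323.5 2
200 323.5 2
197 326 327; 198 319 330; 199 318 332; 200 317 333; 201 316 334; 202 315 335; 203 314 335; 204 314 335; 205 313 336; 206 313 336; 207 313 336; 208 313 336; 209 313 337; 210 313 337; 211 313 337; 212 313 336; 213 313 336; 214 313 336; 215 313 335; 216 314 335; 217 315 334; 218 315 334; 219 316 332; 220 317 331; 221 320 330; 222 321 329; 223 322 329; 224 323 327; 227 344 344; 325.2 211 [ 0.4875 -0.307   0.09  ]
324.2 201.3 [ 0.4966 -0.3109  0.09  ]
311.79999999999995 211 [ 0.494  -0.2953  0.09  ]
312.5 211 [ 0.4937 -0.2959  0.09  ]
337.8 211 [ 0.4814 -0.318   0.09  ]
325 198.5 [ 0.4986 -0.3129  0.09  ]
[323.61890788 210.18912013] [323.95102826 214.49072582] [322.9466335  201.50657314]
[ 0.528  -0.3399  0.03  ]
[ 0.4532 -0.3444  0.03  ]
[ 0.4856 -0.2535  0.03  ]
```

Call:
jog_arm(
  plan=[
    [[1,0.002,0.0073,0.0,0,0,0],[1,0.002,0.0073,0.05,0,0,0],[1,0.002,0.0073,0.1,0,0,0],[1,0.002,0.0073,0.14,0,0,0],[1,0.002,0.0073,0.165,0,0,0],[1,0.002,0.0073,0.18,0,0,0],[1,0.002,0.0073,0.19,0,0,0],[1,0.002,0.0073,0.195,0,0,0],[1,0.002,0.0073,0.195,0,0,0],[1,0.002,0.0073,0.195,0,0,0]],
  ],
)

```text
clock: 4.88
tool_pos: [0.4879, -0.3081, 0.0657]
orientation: [-180.0, -0.1, -29.3]
force: [0.2, -0.2, -0.2]
opening: 0.0873
gripper_force: 0.0
```

```bash
python3 - <<'E'
from h import *
s=snap('wrist','w3'); o=s['obs']; print(o['clock'],o['tool_pos'],o['orientation'],o['force'])
u,v=proj(s,[.4875,-.307,.09]).round().astype(int); print(u,v)
a=s['image'][v-75:v+75,u-100:u+100]; print('origin',u-100,v-75)
cv2.imwrite('pics/c3.png',cv2.resize(a,(800,600),interpolation=3)[...,::-1])
E
```

```text
4.875 [ 0.48785217 -0.30806081  0.06571939] [-1.79985958e+02 -7.17938222e-02 -2.92892704e+01] [ 0.22918574 -0.20297106 -0.15677269]
316 283
origin 216 208
```

View pics/c3.png

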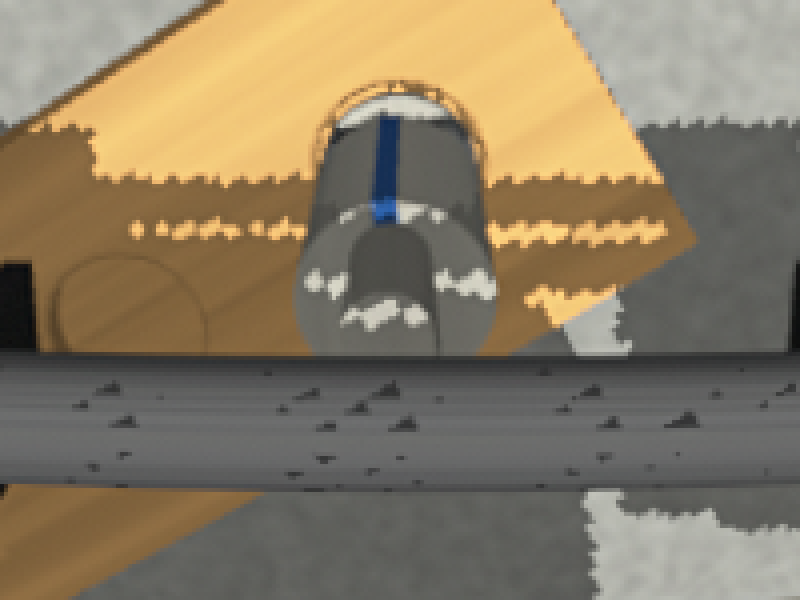

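The shoulder disc spans columns 294–496 in the crop, centre (395,295). The witness line meets its front rim at (385,204), about 5–6° off tool x. The fingers straddle the shank cleanly, so I'll close and lift.

```bash
python3 - <<'E'
from h import *
s=load('w3')
c=onz(s,314.75,281.75,.09);l=onz(s,312.25,259,.09);print(c,l,np.degrees(np.arctan2(*(l-c)[1::-1])),np.linalg.norm(l-c))
for u,v in((289.5,281.75),(340,281.75)): print(onz(s,u,v,.09))
b=onz(s,216+391/4,208+118/4,.0305);print(b) # line bottom near block top (approx)
delta(np.append(c[:2],.065))
E
```

```text
[ 0.48847417 -0.30701981  0.09      ] [ 0.49926607 -0.31174356  0.09      ] -23.639619041157353 0.01178044718965591
[ 0.49453157 -0.29614671  0.09      ]
[ 0.48236608 -0.31784259  0.09      ]
[ 0.49587336 -0.30975839  0.0305    ]
delta [ 0.     -0.0012  0.0007] [0. 0. 0.]
```

Call:
jog_arm(
  plan=[
    [[0,0,0,0,0,0,0],[0,0,0,0,0,0,0],[0,0,0,0,0,0,0],[0,0,0,0,0,0,0],[0,0,0,0,0,0,0],[0,0,0,0,0,0,0],[0,0,0,0,0,0,0],[0,0,0,0,0,0,0]],
  ],
)

```text
clock: 5.92
tool_pos: [0.4874, -0.3079, 0.065]
orientation: [-180.0, -0.0, -29.3]
force: [0.6, 0.7, 1.1]
opening: 0.013
gripper_force: 0.1
```

```bash
python3 - <<'E'
from h import *
s=snap('wrist','w4'); o=s['obs']; print(o)
t=snap('side','s4')
a=s['image'][208:358,216:416]; b=t['image'][280:430,340:490]
cv2.imwrite('pics/c4.png',np.vstack([np.hstack([cv2.resize(a,(400,300),interpolation=3),cv2.resize(b,(400,300),interpolation=3)]),np.zeros((1,800,3),np.uint8)])[...,::-1])
E
```

```text
{'clock': 5.925, 'joint_pos': array([-1.28516229e+01,  1.77708936e+01, -2.12808408e+01, -1.81959757e-03,
       -5.09442093e+01,  7.35533993e+01]), 'qvel': array([ 0.03905173, -0.01819816,  0.11473277,  0.11683812, -0.03993647,
       -0.02693242]), 'tau': array([-1.11464742e-01, -4.93477535e+01,  2.41860634e+01,  5.76087847e+00,
        4.99997882e-02, -2.80561115e-03]), 'tool_pos': array([ 0.48738377, -0.30791045,  0.06497054]), 'orientation': array([-1.79997496e+02, -3.49027636e-03, -2.92993701e+01]), 'force': array([0.61700113, 0.66097872, 1.10527938]), 'moment': array([ 0.1354147 , -0.02383497, -0.02660492]), 'gripper_force': 0.140616708813468, 'opening': 0.012981729765786825}
```

View pics/c4.png

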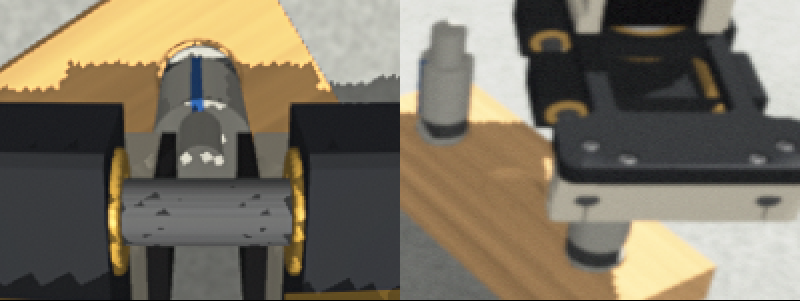

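The fingers are now beside the shank, but the opening reading is odd. I'll give them more time to settle.

Call:
jog_arm(
  plan=[
    [[0,0,0,0,0,0,0],[0,0,0,0,0,0,0],[0,0,0,0,0,0,0],[0,0,0,0,0,0,0]],
  ],
)

```text
clock: 6.52
tool_pos: [0.4873, -0.3079, 0.0649]
orientation: [180.0, 0.0, -29.3]
force: [0.9, 0.3, -0.6]
opening: 0.0099
gripper_force: 29.9
```

```bash
python3 - <<'E'
from h import *
s=snap('wrist','w5'); o=s['obs']; print(o['opening'],o['gripper_force'],o['moment'])
R=Ro.from_euler('xyz',o['orientation'],degrees=True).as_matrix();k=4
a=cv2.resize(s['image'][238:328,250:400],(1500//2,900//2),interpolation=3).copy();k=5
for y in(-.005,.005,-.0125,.0125):
  for x in(.0095,):
    for z in(0,-.019,-.038):
      q=(proj(s,o['tool_pos']+R@[x,y,z])-[250,238])*k; print(y,z,q.round()); cv2.circle(a,tuple(int(v) for v in q),3,(255,0,0) if abs(y)<.01 else (0,255,0),-1)
cv2.imwrite('pics/c5.png',a[...,::-1])
E
```

```text
0.009853060019905727 29.93452101945877 [ 0.08368947 -0.13912863  0.06462671]
-0.005 0 [291.  59.]
-0.005 -0.019 [286. 111.]
-0.005 -0.038 [280. 174.]
0.005 0 [383.  59.]
0.005 -0.019 [386. 111.]
0.005 -0.038 [391. 174.]
-0.0125 0 [223.  59.]
-0.0125 -0.019 [211. 111.]
-0.0125 -0.038 [196. 174.]
0.0125 0 [451.  59.]
0.0125 -0.019 [462. 111.]
0.0125 -0.038 [474. 174.]
```

View pics/c5.png

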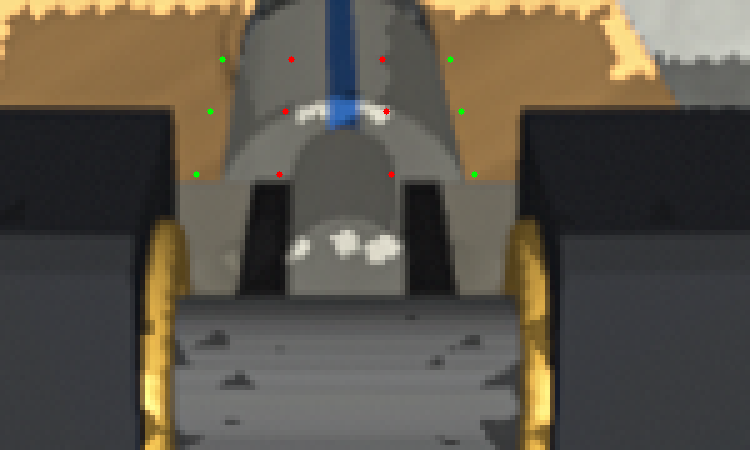

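The picture shows the fingertips above the shoulder. The pads hold the oblong point (opening 9.9 mm), not the shank. The tip edge sits at crop row 182, about 40 mm above the reported TCP. I'll check the offset, then open and go lower in small steps while watching the force.

```bash
python3 - <<'E'
from h import *
print(ctrl.grasp_offset,[a for a in dir(ctrl) if a[0]!='_'])
s=load('w5');print(np.array(s['T_tool_cam']).round(4))
E
```

```text
0.0188 ['PlanningError', 'close_job', 'get_obs', 'grasp_offset', 'snapshot']
[[-6.000e-04 -9.697e-01 -2.442e-01  6.480e-02]
 [ 1.000e+00 -8.000e-04  4.000e-04  8.000e-04]
 [-5.000e-04 -2.442e-01  9.697e-01 -1.956e-01]
 [ 0.000e+00  0.000e+00  0.000e+00  1.000e+00]]
```

Call:
jog_arm(
  plan=[
    [[0.5,0,0,0,0,0,0],[0.5,0,0,0,0,0,0],[0.5,0,0,0,0,0,0],[0.5,0,0,0,0,0,0],[0.5,0,0,0,0,0,0],[0.5,0,0,0,0,0,0],[0.5,0,0,0.004,0,0,0],[0.5,0,0,0.008,0,0,0],[0.5,0,0,0.01,0,0,0],[0.5,0,0,0.01,0,0,0]],
  ],
)

```text
clock: 7.82
tool_pos: [0.4872, -0.3079, 0.0547]
orientation: [180.0, 0.0, -29.3]
force: [0.4, 0.3, 0.1]
opening: 0.0439
gripper_force: 0.0
```

Call:
jog_arm(
  plan=[
    [[0.5,0,0,0.004,0,0,0],[0.5,0,0,0.008,0,0,0],[0.5,0,0,0.012,0,0,0],[0.5,0,0,0.015,0,0,0],[0.5,0,0,0.015,0,0,0]],
  ],
)

```text
clock: 8.45
tool_pos: [0.4871, -0.3079, 0.0396]
orientation: [180.0, 0.0, -29.3]
force: [-0.2, -0.1, -0.9]
opening: 0.0441
gripper_force: 0.0
```

```bash
python3 - <<'E'
from h import *
s=snap('wrist','w6'); t=snap('side','s6'); o=s['obs']; print(o['tool_pos'],o['force'])
a=s['image'][208:358,216:416]; b=t['image'][230:430,320:587]
cv2.imwrite('pics/c6.png',np.hstack([cv2.resize(a,(400,300),interpolation=3),cv2.resize(b,(400,300),interpolation=3)])[...,::-1])
E
```

```text
[ 0.48714585 -0.30786535  0.03962029] [-0.18589237 -0.09953143 -0.86717644]
```

View pics/c6.png

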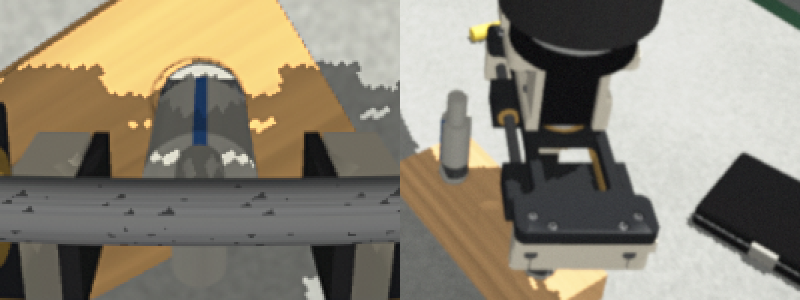

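The opening straddles the shank and no force shows, so the real tips sit about 40 mm above the nominal TCP. I'll lower another 10 mm gently and check for contact.

Call:
jog_arm(
  plan=[
    [[0.5,0,-0.001,0.002,0,0,0],[0.5,0,-0.001,0.004,0,0,0],[0.5,0,-0.001,0.006,0,0,0],[0.5,0,-0.001,0.008,0,0,0],[0.5,0,-0.001,0.01,0,0,0],[0.5,0,-0.001,0.01,0,0,0]],
  ],
)

```text
clock: 9.3
tool_pos: [0.4877, -0.307, 0.0298]
orientation: [180.0, 0.0, -29.3]
force: [-0.2, -0.2, 0.4]
opening: 0.0437
gripper_force: 0.0
```

Call:
jog_arm(
  plan=[
    [[0,0,0,0,0,0,0],[0,0,0,0,0,0,0],[0,0,0,0,0,0,0],[0,0,0,0,0,0,0],[0,0,0,0,0,0,0],[0,0,0,0,0,0,0],[0,0,0,0,0,0,0]],
  ],
)

```text
clock: 10.18
tool_pos: [0.4879, -0.307, 0.03]
orientation: [-180.0, -0.0, -29.3]
force: [0.8, 1.1, 0.6]
opening: 0.0243
gripper_force: 30.0
```

The shank is gripped (24 mm, 30 N). Now I'll lift.

Call:
jog_arm(
  plan=[
    [[0,0,0,-0.006,0,0,0],[0,0,0,-0.015,0,0,0],[0,0,0,-0.04,0,0,0],[0,0,0,-0.08,0,0,0],[0,0,0,-0.12,0,0,0],[0,0,0,-0.14,0,0,0],[0,0,0,-0.14,0,0,0],[0,0,0,-0.14,0,0,0]],
  ],
)

```text
clock: 11.18
tool_pos: [0.487, -0.3067, 0.1689]
orientation: [-180.0, 0.1, -29.3]
force: [0.6, -0.0, -2.5]
opening: 0.0239
gripper_force: 30.0
```

```bash
python3 - <<'E'
from h import *
s=snap('wrist','w7'); t=snap('side','s7'); o=s['obs']; print(o['clock'],o['tool_pos'],o['force'],o['opening'],o['gripper_force'])
h=cv2.cvtColor(s['image'],cv2.COLOR_RGB2HSV)
m=((h[...,0]>105)&(h[...,0]<130)&(h[...,1]>110)); m[:180]=0;m[320:]=0;m[:,:295]=0;m[:,345:]=0
ys,xs=np.nonzero(m)
for y in np.unique(ys): print(y,xs[ys==y].min(),xs[ys==y].max(),end='; ')
# retainer view w1: bore mouth ellipse
a=load('w1')['image'][190:245,285:350]
R=Ro.from_euler('xyz',o['orientation'],degrees=True).as_matrix()
q=proj(t,o['tool_pos']+R@[0,0,-.02]).astype(int); print(q)
W=s['image'][190:340,236:400]
S=t['image'][max(q[1]-60,0):q[1]+110,q[0]-85:q[0]+85]
im=np.zeros((560,800,3),np.uint8); im[:366,:400]=cv2.resize(W,(400,366),interpolation=3); im[:400,400:]=cv2.resize(S,(400,400),interpolation=3)
im[366:560,:230]=cv2.resize(a,(230,194),interpolation=3)
cv2.imwrite('pics/c7.png',im[...,::-1])
E
```

```text
11.175 [ 0.48704533 -0.30665428  0.16893291] [ 0.64773455 -0.00511311 -2.50272869] 0.023911396275898073 29.996142089366913
252 317 320; 253 317 321; 254 317 321; 255 316 321; 256 316 321; 257 316 321; 258 316 321; 259 316 321; 260 316 321; 261 316 321; 262 316 321; 263 316 321; 264 316 321; 265 316 321; 266 316 321; 267 316 321; 268 316 321; 269 316 321; 270 316 321; 271 316 321; 272 316 321; 273 316 321; 274 316 321; 275 316 321; 276 316 321; 277 316 321; 278 316 322; 279 316 322; 280 316 322; 281 316 322; 282 316 322; 283 316 322; 284 316 322; 285 316 322; 286 316 322; 287 316 322; 288 316 322; [426 301]
```

View pics/c7.png

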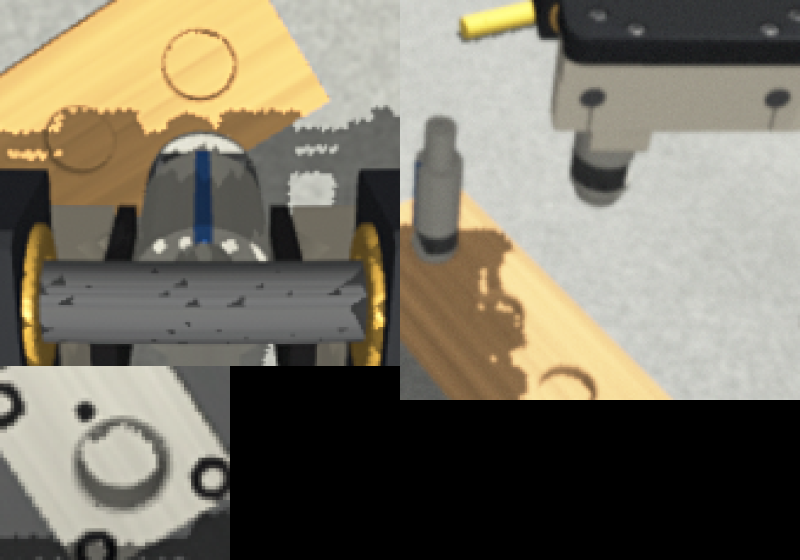

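The wrist view shows the shank gripped squarely. The witness line at columns 316–322 is centred on the shank, so punch yaw ≈ gripper yaw. The side view shows the punch hanging upright. Next I'll hover so that the camera is right above the bore, which removes the parallax from the unknown mouth height.

Call:
jog_arm(
  plan=[
    [[0,-0.197,-0.43,0,0,0,-43],[0,-0.197,-0.43,0,0,0,-43],[0,-0.197,-0.43,0,0,0,-43],[0,-0.197,-0.43,0,0,0,-43],[0,-0.197,-0.43,0,0,0,-43],[0,-0.197,-0.43,0,0,0,-43],[0,-0.197,-0.43,0,0,0,-43],[0,-0.197,-0.43,0,0,0,-43],[0,-0.197,-0.43,0,0,0,-43],[0,-0.197,-0.43,0,0,0,-43],[0,-0.197,-0.43,0,0,0,-43],[0,-0.197,-0.43,0,0,0,-43],[0,-0.197,-0.43,0,0,0,-43]],
  ],
)

```text
clock: 12.9
tool_pos: [0.5265, 0.1638, 0.1701]
orientation: [-180.0, -0.0, 13.6]
force: [-0.1, -0.0, -3.2]
opening: 0.0237
gripper_force: 30.0
```

```bash
python3 - <<'E'
from h import *
s=snap('wrist','w8'); o=s['obs']; print(o['clock'],o['tool_pos'],o['orientation'],o['force'],o['opening'])
u,v=proj(s,[.5895,.1804,.075]); print(u,v)
g=cv2.cvtColor(s['image'],cv2.COLOR_RGB2GRAY)
u,v=int(u),int(v)
for y in range(v-30,v+31,2): print(y,' '.join('%3d'%x for x in g[y,u-34:u+35:2]))
E
```

```text
12.9 [0.52652479 0.16377329 0.17009911] [-1.79995039e+02 -1.25390611e-02  1.36499300e+01] [-0.06774191 -0.01957021 -3.22887709] 0.023679092564999196
316.8163956201339 146.49884982774225
116 232  62  67  67  65  66 124 255 253 253 253 254 254 254 254 254 254 254 254 254 254 254 254 255 255 123  84  85  84  78 115 248 255 243 121
118 225 210 111 106 217 239 240 255 253 253 253 254 254 254 254 254 254 254 254 254 254 254 254 254 255 254 143 134 101 246 255 255 255 245 121
120 254 255 255 255 255 254 254 253 253 253 253 254 254 254 254 254 254 254 254 254 254 254 254 254 254 255 255 255 255 255 255 254 255 248 120
122 253 253 253 254 253 253 253 253 253 253 253 254 254 254 254 254 254 254 254 254 254 254 254 254 254 254 254 255 255 255 254 254 255 251 120
124 253 252 253 253 253 253 253 253 253 253 253 254 254 254 255 255 255 255 254 254 254 254 254 254 254 254 254 254 254 255 254 254 255 239 121
126 253 252 253 253 253 253 253 253 253 253 253 254 254 255 255 131 151 255 255 254 254 254 254 254 254 254 254 254 254 255 254 254 255 226 122
128 253 252 253 253 253 253 252 253 253 253 253 25
[... 2849 characters left out ...]
 125 240 254 250 251 252 241 223 150 112 118 129 127 113 105 135 206 249 255 253 253 255 250 106  75  66 146 255 255 189 119
170  96  52  57  57  54  64 216 254 251 250 253 252 230 220 218 190 213 214 206 237 255 255 253 253 255 231  69  66  70  69  66  99 255 193 121
172  55  72 243 251 137  55  65 255 251 250 251 253 253 254 255 255 255 255 254 254 254 253 253 253 255  87  63 148 255 255  98  66 112 192 120
174  52 249 253 250 254  76  63 254 251 249 250 252 252 252 252 253 253 253 252 252 253 253 252 253 253  70  91 255 254 255 255  65  93 194 120
176  49 254 251 249 255  83  55 179 252 249 250 252 251 251 252 252 253 253 251 252 253 253 252 254 199  62 103 255 253 254 255  65  87 181 120
```

```bash
python3 - <<'E'
from h import *
s=load('w8'); g=cv2.cvtColor(s['image'],cv2.COLOR_RGB2GRAY).astype(np.float32)
c=np.array([313.5,153.]);P=[]
for a in np.radians(np.arange(0,360,6)):
    rs=np.arange(22,10,-.1); pt=c+rs[:,None]*[np.cos(a),np.sin(a)]
    val=cv2.remap(g,pt[:,0:1].astype(np.float32),pt[:,1:].astype(np.float32),1).ravel()
    i=np.argmax(val<210)
    P.append(pt[i])
P=np.array(P,np.float32); e=cv2.fitEllipse(P); print('ell',e)
o=s['obs'];R=Ro.from_euler('xyz',o['orientation'],degrees=True).as_matrix()
for z in(.072,.08,.084):
    X=onz(s,*e[0],z); h=onz(s,313,129.7,z); W=np.array([onz(s,*p,z) for p in P]); (cx,cy),rad=cv2.minEnclosingCircle(W[:,:2].astype(np.float32))
    r=np.linalg.norm(W[:,:2]-X[:2],axis=1).mean()
    print(z,X.round(4),'tool',(R.T@(X-o['tool_pos'])).round(4),'r',r.round(5),'ballaz',np.degrees(np.arctan2(*(h-X)[1::-1])).round(1))
for n in('w7','w8'):
    I=load(n)['image']; G=cv2.cvtColor(I,cv2.COLOR_RGB2GRAY)
    print(n)
    for y in range(238,262): print(y,' '.join('%3d'%x for x in G[y,292:346:2]))
E
```

```text
ell ((313.1312561035156, 152.5393524169922), (35.17985153198242, 36.40198516845703), 170.17799377441406)
0.072 [0.5842 0.1821 0.072 ] tool [ 0.0603 -0.0042  0.0981] r 0.01402 ballaz 13.9
0.08 [0.5843 0.182  0.08  ] tool [ 0.0605 -0.0041  0.0901] r 0.01364 ballaz 13.9
0.084 [0.5844 0.182  0.084 ] tool [ 0.0605 -0.004   0.0861] r 0.01345 ballaz 13.9
w7
238 191 206 208 210 210 213 218 198 124 116 117 114 119 125 169 224 223 178 119 116 114 114 113 113 113 116 118
239 168 210 210 210 212 216 206 124 116 118 118 118 118 116 122 214 224 208 115 115 115 114 112 114 116 119 120
240 116 207 211 212 213 218 161 114 118 118 119 119 122 120 116 171 219 125 112 115 113 113 114 114 119 121 124
241 107 183 213 215 216 221 160 117 118 118 119 121 122 121 119 123 224 120 114 114 113 114 115 117 120 122 124
242 110 179 218 219 222 221 160 116 117 119 121 123 121 121 122 119 204 110 113 113 113 114 117 119 122 123 123
243 113 123 221 205 221 152 118 116 118 120 122 118 108 110 110 108 124 112 114 112 114 117 120 122 123 124 123
244 114 118 200 134 145 115 114 119 119 117 109 105 106 110  90 105 103 107
[... 3931 characters left out ...]
  64  50  49  72  95  89  85
256  60  60  59  72  50  52  73  97  98  97  98  98  57  47  47  78  97  96  95  97  95  63  51  51  90  90  83
257  61  59  60  68  50  60  94  99  98  96  96  97  56  48  46  77  97  97  95  94  97  85  57  53  94  86  94
258  60  59  61  59  55  89  99  97  96  96  96  98  58  47  48  78  97  96  95  95  95  95  71  51  76 115 144
259  59  61  61  52  69  98  99  97  96  97  96  98  56  48  45  78  97  97  95  94  96  96  87  54  77 202 180
260  60  61  57  53  91  99  98  97  96  97  97  97  57  46  45  77  97  97  95  94  96  95  95  68  87 228 218
261  61  60  55  64  97  99  98  97  96  97  97  97  57  48  46  76  97  96  96  94  95  94  96  86  76 228 225
```

The bore rim (columns 295–331, rows 136–171) and release hole at column 313 are clear in the numbers, and the notch faces the ball within about 2°. The upward rays hit the release hole, so I'll refit without them.

```bash
python3 - <<'E'
from h import *
from scipy.optimize import least_squares
s=load('w8'); g=cv2.cvtColor(s['image'],cv2.COLOR_RGB2GRAY).astype(np.float32)
c=np.array([313.2,153.2])
o=s['obs'];R=Ro.from_euler('xyz',o['orientation'],degrees=True).as_matrix()
for th in(180,210,235):
    P=[]
    for a in np.radians(np.arange(0,360,5)):
        up=abs(np.degrees(a)-270)<25
        rs=np.arange(19.5 if up else 21,10,-.1); pt=c+rs[:,None]*[np.cos(a),np.sin(a)]
        val=cv2.remap(g,pt[:,0:1].astype(np.float32),pt[:,1:].astype(np.float32),1).ravel()
        P.append(pt[np.argmax(val<th)])
    W=np.array([R.T@(onz(s,*p,.08)-o['tool_pos']) for p in P])
    r=least_squares(lambda q:np.hypot(W[:,0]-q[0],W[:,1]-q[1])-q[2],[.06,-.004,.013],loss='soft_l1',f_scale=.0003)
    print(th,r.x.round(5),np.abs(r.fun).max())
# top & w1 cross-check of height: bore centre rays closest point with top view
E
```

```text
180 [ 0.06015 -0.00408  0.01308] 0.0007256046163096243
210 [ 0.06011 -0.00408  0.01353] 0.000569430350667045
235 [ 0.05993 -0.00421  0.01402] 0.0002634297208812253
```

Call:
jog_arm(
  plan=[
    [[0,0.0596,-0.0045,0,0,0,-2],[0,0.0596,-0.0045,0,0,0,-2],[0,0.0596,-0.0045,0.02,0,0,-2],[0,0.0596,-0.0045,0.04,0,0,-2],[0,0.0596,-0.0045,0.06,0,0,-2],[0,0.0596,-0.0045,0.07,0,0,-2],[0,0.0596,-0.0045,0.07,0,0,-2],[0,0.0596,-0.0045,0.07,0,0,-2]],
  ],
)

```text
clock: 13.95
tool_pos: [0.5838, 0.1831, 0.1009]
orientation: [-180.0, -0.1, 15.7]
force: [-0.2, 0.1, -3.2]
opening: 0.0244
gripper_force: 30.0
```

```bash
python3 - <<'E'
from h import *
o=ctrl.get_obs();print(o['tool_pos'],o['force'],o['moment'])
s=load('w8');b=s['obs'];R=Ro.from_euler('xyz',b['orientation'],degrees=True).as_matrix()
t=b['tool_pos']+R@[.0596,-.0045,.07];print(t)
E
```

```text
[0.58382854 0.18307502 0.10089821] [-0.15482714  0.10730156 -3.20152968] [-0.04559408 -0.0671459   0.0242975 ]
[0.58339293 0.18222064 0.10011254]
```

Call:
jog_arm(
  plan=[
    [[0,-0.0003,0.0004,0,0,0,0],[0,-0.0003,0.0004,0.002,0,0,0],[0,-0.0003,0.0004,0.004,0,0,0],[0,-0.0003,0.0004,0.006,0,0,0],[0,-0.0003,0.0004,0.008,0,0,0],[0,-0.0003,0.0004,0.01,0,0,0],[0,-0.0003,0.0004,0.01,0,0,0]],
  ],
)

```text
clock: 14.82
tool_pos: [0.583, 0.1823, 0.0897]
orientation: [180.0, 0.0, 15.7]
force: [-0.3, -0.3, -2.6]
opening: 0.0245
gripper_force: 30.0
```

Call:
jog_arm(
  plan=[
    [[0,0,0,0.002,0,0,0],[0,0,0,0.004,0,0,0],[0,0,0,0.006,0,0,0],[0,0,0,0.006,0,0,0]],
  ],
)

```text
clock: 15.32
tool_pos: [0.583, 0.1823, 0.0837]
orientation: [180.0, 0.0, 15.7]
force: [0.1, 0.7, -3.2]
opening: 0.0245
gripper_force: 30.0
```

Call:
jog_arm(
  plan=[
    [[0,0,0,0.002,0,0,0],[0,0,0,0.004,0,0,0],[0,0,0,0.006,0,0,0],[0,0,0,0.006,0,0,0]],
  ],
)

```text
clock: 15.82
tool_pos: [0.5829, 0.1823, 0.0777]
orientation: [180.0, 0.0, 15.7]
force: [0.3, 0.4, -3.0]
opening: 0.0238
gripper_force: 30.0
```

Call:
jog_arm(
  plan=[
    [[0,0,0,0.002,0,0,0],[0,0,0,0.004,0,0,0],[0,0,0,0.004,0,0,0]],
  ],
)

```text
clock: 16.2
tool_pos: [0.583, 0.1823, 0.0737]
orientation: [180.0, 0.0, 15.7]
force: [0.6, -0.2, -2.0]
opening: 0.0242
gripper_force: 30.0
```

Call:
jog_arm(
  plan=[
    [[0,0,0,0.002,0,0,0],[0,0,0,0.004,0,0,0],[0,0,0,0.004,0,0,0]],
  ],
)

```text
clock: 16.58
tool_pos: [0.5829, 0.1823, 0.0697]
orientation: [180.0, 0.0, 15.7]
force: [0.1, 0.0, -2.7]
opening: 0.0241
gripper_force: 30.0
```

Call:
jog_arm(
  plan=[
    [[0,0,0,0.002,0,0,0],[0,0,0,0.004,0,0,0],[0,0,0,0.004,0,0,0]],
  ],
)

```text
clock: 16.95
tool_pos: [0.5828, 0.1822, 0.0659]
orientation: [180.0, 0.0, 15.7]
force: [-1.9, -1.1, -0.4]
opening: 0.0245
gripper_force: 30.0
```

Sideways force towards −x has begun, consistent with the ball meeting the foot. I'll continue in small steps.

Call:
jog_arm(
  plan=[
    [[0,0,0,0.001,0,0,0],[0,0,0,0.002,0,0,0],[0,0,0,0.002,0,0,0]],
  ],
)

```text
clock: 17.32
tool_pos: [0.5829, 0.1822, 0.0639]
orientation: [180.0, 0.0, 15.7]
force: [-3.3, -1.4, 2.5]
opening: 0.024
gripper_force: 30.0
```

Call:
jog_arm(
  plan=[
    [[0,0,0,0.001,0,0,0],[0,0,0,0.002,0,0,0],[0,0,0,0.002,0,0,0]],
  ],
)

```text
clock: 17.7
tool_pos: [0.583, 0.1823, 0.0618]
orientation: [180.0, 0.0, 15.7]
force: [-3.6, -2.3, 2.3]
opening: 0.0242
gripper_force: 30.0
```

Call:
jog_arm(
  plan=[
    [[0,0,0,0.001,0,0,0],[0,0,0,0.002,0,0,0],[0,0,0,0.002,0,0,0]],
  ],
)

```text
clock: 18.08
tool_pos: [0.583, 0.1823, 0.0596]
orientation: [180.0, 0.0, 15.7]
force: [-3.3, -2.1, 0.9]
opening: 0.0242
gripper_force: 30.0
```

Call:
jog_arm(
  plan=[
    [[0,0,0,0.001,0,0,0],[0,0,0,0.002,0,0,0],[0,0,0,0.003,0,0,0],[0,0,0,0.003,0,0,0]],
  ],
)

```text
clock: 18.58
tool_pos: [0.5829, 0.1823, 0.0566]
orientation: [180.0, 0.0, 15.7]
force: [-2.4, -1.8, 0.7]
opening: 0.0243
gripper_force: 30.0
```

Call:
jog_arm(
  plan=[
    [[0,0,0,0.001,0,0,0],[0,0,0,0.002,0,0,0],[0,0,0,0.002,0,0,0]],
  ],
)

```text
clock: 18.95
tool_pos: [0.5829, 0.1823, 0.0546]
orientation: [-180.0, 0.0, 15.7]
force: [-2.2, -2.1, -1.3]
opening: 0.0246
gripper_force: 30.0
```

Call:
jog_arm(
  plan=[
    [[0,0,0,0.001,0,0,0],[0,0,0,0.002,0,0,0],[0,0,0,0.002,0,0,0]],
  ],
)

```text
clock: 19.32
tool_pos: [0.5829, 0.1823, 0.0524]
orientation: [180.0, 0.0, 15.7]
force: [-1.7, -1.7, -4.9]
opening: 0.0244
gripper_force: 30.0
```

The force turned downward, so the ball is dropping into the notch. I'll go on in 1 mm steps to feel the seat.

Call:
jog_arm(
  plan=[
    [[0,0,0,0.001,0,0,0],[0,0,0,0.002,0,0,0],[0,0,0,0.002,0,0,0]],
  ],
)

```text
clock: 19.7
tool_pos: [0.583, 0.1825, 0.0505]
orientation: [-180.0, 0.0, 15.7]
force: [-0.2, -0.5, -6.6]
opening: 0.0244
gripper_force: 30.0
```

Call:
jog_arm(
  plan=[
    [[0,0,0,0.001,0,0,0],[0,0,0,0.001,0,0,0]],
  ],
)

```text
clock: 19.95
tool_pos: [0.5833, 0.1826, 0.05]
orientation: [-180.0, -0.0, 15.7]
force: [-2.1, -0.7, -5.0]
opening: 0.0243
gripper_force: 30.0
```

Call:
jog_arm(
  plan=[
    [[0,0,0,0.001,0,0,0],[0,0,0,0.001,0,0,0]],
  ],
)

```text
clock: 20.2
tool_pos: [0.5833, 0.1826, 0.0492]
orientation: [-180.0, -0.0, 15.7]
force: [-1.5, -0.5, -3.1]
opening: 0.0244
gripper_force: 30.0
```

Call:
jog_arm(
  plan=[
    [[0,0,0,0.001,0,0,0],[0,0,0,0.001,0,0,0]],
  ],
)

```text
clock: 20.45
tool_pos: [0.5834, 0.1825, 0.0483]
orientation: [-180.0, -0.0, 15.7]
force: [-3.2, -0.1, 0.8]
opening: 0.0245
gripper_force: 30.0
```

Call:
jog_arm(
  plan=[
    [[0,0,0,0.001,0,0,0],[0,0,0,0.001,0,0,0]],
  ],
)

```text
clock: 20.7
tool_pos: [0.5837, 0.1825, 0.0482]
orientation: [180.0, -0.1, 15.7]
force: [-4.4, -1.5, 7.3]
opening: 0.0245
gripper_force: 30.0
```

Call:
jog_arm(
  plan=[
    [[0,0,0,0.001,0,0,0],[0,0,0,0.001,0,0,0]],
  ],
)

```text
clock: 20.95
tool_pos: [0.5838, 0.1826, 0.0482]
orientation: [180.0, -0.1, 15.8]
force: [-7.2, -1.5, 13.4]
opening: 0.0246
gripper_force: 30.0
```

z has stopped at 0.0482 while force climbs past the ball's range. The first ball contact, the drop into the notch and this stop are spaced as expected for a seated punch with the ball mid-notch. I'll ease the push and open.

Call:
jog_arm(
  plan=[
    [[0,0,0,-0.001,0,0,0],[0,0,0,-0.001,0,0,0],[0.5,0,0,-0.001,0,0,0],[0.5,0,0,-0.001,0,0,0],[0.5,0,0,-0.001,0,0,0],[0.5,0,0,-0.001,0,0,0],[0.5,0,0,-0.001,0,0,0],[0.5,0,0,-0.001,0,0,0]],
  ],
)

```text
clock: 21.95
tool_pos: [0.5831, 0.1824, 0.0469]
orientation: [180.0, 0.0, 15.7]
force: [0.6, -0.3, -0.3]
opening: 0.0436
gripper_force: 0.0
```

```bash
python3 - <<'E'
from h import *
o=ctrl.get_obs();print(o['tool_pos'],o['force'],o['opening'],o['gripper_force'])
E
```

```text
[0.58310934 0.18237512 0.04691003] [ 0.58416251 -0.32566924 -0.29589471] 0.0436070588422185 0.0
```

Call:
jog_arm(
  plan=[
    [[0.5,0,0,-0.005,0,0,0],[0.5,0,0,-0.02,0,0,0],[0.5,0,0,-0.05,0,0,0],[0.5,0,0,-0.1,0,0,0],[0.5,-0.03,0,-0.14,0,0,0],[0.5,-0.08,0,-0.15,0,0,0],[0.5,-0.08,0,-0.15,0,0,0],[0.5,-0.08,0,-0.15,0,0,0]],
  ],
)

```text
clock: 22.95
tool_pos: [0.5065, 0.161, 0.1983]
orientation: [-180.0, -0.1, 15.7]
force: [0.4, -0.7, -0.1]
opening: 0.044
gripper_force: 0.0
```

```bash
python3 - <<'E'
from h import *
s=snap('wrist','w9'); t=snap('side','s9'); o=s['obs'];print(o['clock'],o['tool_pos'],o['force'])
ax=np.array([.5835,.1822])
for z in(.074,.108,.132): print(z,proj(s,[*ax,z]).round(1),proj(t,[*ax,z]).round(1))
g=cv2.cvtColor(t['image'],cv2.COLOR_RGB2GRAY).astype(int)
u,v=proj(t,[*ax,.1]).astype(int)
for y in range(v-26,v+26): print(y,' '.join('%3d'%x for x in g[y,u-16:u+17]))
# loaded punch for comparison
print(proj(t,[.5706-.237*.048,.2257+.972*.048,.13]).round(1))
E
```

```text
22.95 [0.5064619  0.16103995 0.19829423] [ 0.42767332 -0.7343288  -0.12620735]
0.074 [319.2 129.7] [290.5 173.2]
0.108 [319.3 127.5] [289.9 156.2]
0.132 [319.3 125.7] [289.4 143.7]
134 235 233 228 229 235 240 240 240 241 241 241 241 240 240 240 241 242 241 242 241 241 241 240 241 242 241 241 242 242 242 240 240 241
135 239 236 232 228 227 236 239 242 241 242 242 241 242 241 241 242 242 243 241 241 241 240 240 239 240 241 240 241 241 240 239 237 237
136 237 237 237 234 229 231 234 239 243 242 242 240 241 241 243 241 242 243 242 242 242 240 240 240 240 240 239 240 236 237 237 235 230
137 239 240 239 238 235 233 232 231 237 240 241 242 241 241 241 241 241 241 241 240 241 240 240 239 237 236 235 235 231 230 232 236 234
138 240 240 239 238 239 238 235 229 226 231 239 241 241 241 243 240 241 240 240 240 239 238 235 235 230 225 223 231 234 234 236 239 241
139 237 239 239 238 238 238 238 233 222 217 232 238 241 241 240 240 238 238 235 235 230 227 225 231 231 230 228 236 240 240 241 242 241
140 225 232 234 236 237 238 239 237 233 228 231 234 237 238 237 235 229 226 225 221 222 226 228 234 238
[... 5466 characters left out ...]
96 101
181  80  80  85  82  81  83  78  84  81  78  81  82  83  83  74  75  93 105  98  85  84  94  96  88  97  97  98 100  96  97 101  97 100
182  80  79  82  83  85  82  82  82  84  80  79  80  82  80  79  81  99 110 106  95  96 100  95  89  92 100  97  97  99  98  97 100  98
183  83  79  83  83  81  83  83  80  79  79  79  80  78  78  77  80  85  95 100  98  97  99  98  96  99  98  96 100  96  99  99  96  95
184  80  81  81  83  81  80  81  82  76  81  78  79  80  80  79  81  82  91  96  98  97  97  99  98 100  96 100  99  95  98  99 100 100
185  84  82  82  83  83  78  76  76  77  78  81  82  78  76  77  78  81  91  95  96  95  99 100  97  98 100  97  95  99  97  98  95  99
[256.  129.3]
```

The side view agrees: the point top is at row 143 and the shoulder at row 156, both where a seated punch should be. The shoulder stands about 34 mm above the mouth. I'll hand in.

```bash
python3 -c "
from plant import ctrl
print(ctrl.close_job())"
```

```text
the job is handed in; nothing more can be done
None
```

The oblong-pointed punch is seated in the empty retainer, and its felt stop and the side-view heights fit the ball being in the notch; I let go only once it was home and handed the job in at about 23 s, but it first needed a second grip because I initially took it by its point.

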